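# Load the turnover drill jig, snap its leaf shut and turn it over

### The job

Get the pump cover ready for drilling: push it fully home in the nest of the open drill jig, swing the jig's leaf down and press it until its spring plunger snaps over the edge and holds it shut, then turn the whole jig upside down so that it stands flat and free on the leaf's feet on the bench, drill bushes up, with the cover still shut inside. Work by feel: do not lean hard on the jig, slam it or let it fall over, and leave the other things on the bench where they are.

Things in the scene. Friction and masses are not known exactly. Their poses are not given: they have to be found in the camera images.
- jig: Turnover drill jig, plain aluminium, loose on the bench, leaf open. Body 96 mm along own x, 84 mm along own y; 55 mm high over both sets of feet with the leaf shut. Origin: middle of that box, 27.5 mm above the bench either way up. +x points to the hinge (away from the robot within 20 deg), +y left, z up (down once turned over). Drill bushes underneath. With leaf and cover 0.7 to 0.95 kg. It can be tipped over its side.
- handle_mid (a point): Middle of the bar of the stirrup handle on the jig's right side: round steel bar, 10 mm thick, 80 mm long along the jig's x, 84 mm to -y of the jig's centre and level with it (27.5 mm above the bench, feet down or turned over), with a leg to the body at each end. 37 mm free between bar and body. Axes as the jig's. The bar can turn in a light pinch.
- nest_stop (a point): Middle of the steel end stop of the nest (jig x = +30 mm). The nest is the space between two rails along the jig's x, 59 mm apart, reaching forward to x = -48 mm; open at the front (-x) and the top. Its floor is 20 mm above the bench and ends at x = -48 mm; rail tops 36 mm above the bench. The cover is home when its end touches this stop.
- hinge_mid (a point): Middle of the leaf's hinge line: along the jig's y, at jig x = +46 mm, 41 mm above the bench. The leaf is 84 mm wide, 8 mm thick (4 mm to each side of this line) and reaches 94 mm from it. Its window, 30 to 66 mm from the line and 40 mm wide, drops round the cover's boss. Outer face: four feet 10 mm high, 14 mm across, 12 and 84 mm from the line and 34 mm to each side of the middle.
- leaf (a joint): Angle of the leaf (rad): 0 shut, 1.95 fully open, leaning back. Starts at 1.6 to 1.9. The stiff hinge (0.1 N m) nearly holds it where it is left. It cannot shut while the cover stands out. At 0.12 its front edge lands on the sprung nose; about 10 N more on the front bar drives it past, and it snaps to 0 and stays held (about 10 N at the front edge opens it again).
- leaf_front (a point): Middle of the leaf's solid front bar (66 to 94 mm from the hinge line), on its outer face, 78 mm from the hinge line: the place to press. 45 mm above the bench with the leaf shut. Its z is the leaf's outward normal, its x points along the leaf to the hinge.
- catch_nose (a point): Rounded nose (8 mm) of the spring plunger that holds the leaf's front edge, at the jig's front left corner (jig x = -49.5 mm, y = 36 mm, 46 mm above the bench). Its housing stands at x = -52 to -64 mm, y = 30 to 42 mm, top 53 mm above the bench; a black pull knob sticks out to x = -84 mm. It springs back by itself.
- cover: Grey cast pump cover, loose in the nest mouth: plate 64 mm (x) by 56 mm (y) by 16 mm thick, with a round boss 28 mm across and 8 mm high on top; 0.16 to 0.24 kg. Origin: centre of the plate; axes nearly the jig's. It starts 18 to 32 mm short of home, towards -x. Home, its centre is 2 mm to -x of the jig's centre and 0.5 mm above it. 1.5 mm of play to each rail; it slides at 2 to 6 N.
- spray_black: Black spray can, 66 mm across, 190 mm high, standing. Leave alone. Origin under its centre.
- spray_white: White spray can, 60 mm across, 180 mm high, standing. Leave alone. Origin under its centre.
- tank: Yellowed plastic fluid tank, 160 x 220 mm, 157 mm high with its cap. Leave alone. Origin under its centre.
- spanner: Steel spanner, 200 mm long, lying. Leave alone. Origin under its middle.
- screwdriver: Screwdriver with black handle, 200 mm long, lying. Leave alone. Origin under its middle.
- cap: Red plastic cap like a small cup, 60 mm across, 35 mm high. Leave alone. Origin under its centre.
- union: Brass pipe union, 38 mm across, 34 mm high. Leave alone. Origin under its centre.

How it is judged:
On the way, in this order (a step that is already met when the one before it is completed fails the run):
1. the cover is pushed home: within 3 mm of the end stop, the leaf not yet shut (x of cover in the frame of jig above -0.005 m and value of joint leaf above 0.1 rad), for 0.1 s.
2. the leaf is snapped shut, the jig still on its own feet (value of joint leaf below 0.03 rad and angle between jig's own z axis and vertical below 0.15 rad), for 0.2 s.
At the end, for the whole second after the job is handed in: The jig stands upside down, at rest and flat (within 0.1 rad) on its leaf's feet on the bench, its centre 22 to 32 mm above the bench, the leaf shut (below 0.03 rad) and the cover in the nest (within 8 mm of home along the nest, 5 mm across it) (angle between jig's own z axis and vertical above 3.04 rad and height (world z) of jig between 0.022 and 0.032 m and value of joint leaf below 0.03 rad and x of cover in the frame of jig between -0.01 and 0.003 m and y of cover in the frame of jig between -0.005 and 0.005 m and z of cover in the frame of jig between -0.005 and 0.006 m and linear speed of jig below 0.02 m/s); the robot touches nothing.
It fails at once if the jig is leaned on hard or slammed: more than 80 N between it and the bench (contact force between jig and table above 80 N).
It fails at once if the jig is let fall: it turns faster than 5 rad/s (angular speed of jig above 5 rad/s).
It fails at once if another thing on the bench is shifted by more than 30 mm (distance of any of spray_black, spray_white, tank, spanner, screwdriver, cap, union from where it was at the start of the episode above 0.03 m).
It also fails if it takes over 67 s, if anything falls off the work surface, if the arm or the gripper's body presses on something with over 40 N, if the wrist force passes 120 N, or if a joint passes its speed limit or range.

### The arm

A 6-joint arm with a two-finger parallel gripper is mounted at the origin on the work surface. World frame = base frame: x ahead of the robot, y to its left, z up, the work surface at z = 0. Lengths are in m, angles in rad, forces in N, time in s.
With the tool pointing down it reaches from about 0.3 to 0.775 m from the base axis. Payload 14.6 kg.
Tool frame: the origin (TCP) lies midway between the tips of the shut fingers; the grasp point (between the pads) lies 19 mm behind it (ctrl.pinch_z is the distance from the TCP to the grasp point, in m); z points along the fingers, y is the line along which they close (so a half turn about z gives the same grasp; the last joint's range is limited). The gripper opens to 94 mm and grips with 3 to 60 N. Pads are 16 mm wide; open, the fingers measure 119 mm over their backs; the gripper's body (75 mm by 177 mm) begins 78 mm behind the grasp point.
Start: joints at [-1.298, 0.3, 1.521, -0, 1.321, -0.067], TCP at [0.183, -0.519, 0.205] pointing down, gripper open.
Joint ranges: [-3.03, 3.03], [-0.79, 2.21], [0.23, 2.52], [-1.04, 4.18], [0, 3.07], [-2.55, 2.55]. Speed limits (rad/s): [2.22, 2.22, 2.57, 3.14, 3.14, 3.14].

### API

Orientations are given as [roll, pitch, yaw] about the fixed x, y, z axes, in that order (R = Rz(yaw) Ry(pitch) Rx(roll)).
In Python, from station import ctrl gives the robot as it stands.
- The arm moves only by the tool jog_arm, never from a script. Its argument "motion" is a list of rows, each a list of 7 numbers: the shift along the tool's x, y, z in m, then the turn, a rotation vector about the tool's x, y, z in rad, then the opening, from -1 (shut) to 1 (fully open). In form: [[tx, ty, tz, rx, ry, rz, gripper], ...]. A call has 1 to 5 rows; each row shifts and turns the commanded pose from where the row before left it, along the tool's axes as they then stand; what a row does not reach is not made up. A row lasts 1/10 s, in which the tool goes at most 50 mm and 8.59 degrees, less where a joint would pass 70% of its speed; a pose out of reach is approached as far as the arm can. A call is refused whole if a number of a shift passes 0.05 or a number of a turn 0.15, either way. A call with a gripper value outside its range is refused whole. The fingers move at their own pace and stop on an object; "squeeze" is the grip in N (left out, the last holds). Time passes only in rows, so rows that do not move let the fingers close. It gives the time, the measured TCP pose, the force, the opening and the grip force at its end, in the units of the state.
- ctrl.get_obs(): the state, without advancing time (a new reading comes with each control period).
- ctrl.camera(name): name is "side" or "top" or "wrist"; returns the picture (480x640x3 uint8, red, green, blue); there is no depth.
- ctrl.camera_model(name): a dict with "intrinsics" (3x3 intrinsics, pixels), "rvec" (rotation vector, rad) and "tvec" (3), from world to camera coordinates, as OpenCV has them. Camera axes: x right, y down, z forward; pixel columns grow to the right and rows downward; lengths in m; the calibration is good to about 2 mm. A picture is of the moment at which its call begins: read the wrist's pose just before it. camera_model takes no time and is no camera call; for the wrist camera it gives the pose at the moment of the call.
- ctrl.hand_in(): hands the job in; it is judged then, once.
The state is a dict: "time_s": time; "qpos": joint angles; "joint_vel": joint speeds; "tau": joint torques, N m; "ee_pos": TCP position; "eef_rot": TCP orientation; "force": force on the tool from outside, world axes, zero at the start; "moment": the same for the moment, N m; "grip_width": finger opening in m; "grip_force": force on a finger pad.
Only numpy, scipy, OpenCV 4.12 (cv2) and the standard library are available. Lean on these libraries where they do the work, as an engineer would, in place of code of your own. Each camera call takes 0.05 s, during which the arm holds its last target. There are 200 camera calls.

## Working session

There is one attempt and no reset: what is moved stays moved. The work goes in short steps, Python scripts to look and compute and a tool call to move; the robot and the scene stay as the last step left them, time stands still between calls to the robot, and variables do not carry over. Pictures are saved under pics/ and viewed, at most 10 in all, crops included, and the job is handed in when it is done.

Besides the shell and the picture viewer there is one more tool, called after ">>>" as name(argument=value, ...), one argument or row to a line, values as JSON. jog_arm: Moves the arm, as the interface text tells. Its arguments: {"type":"object","properties":{"motion":{"type":"array"},"squeeze":{"type":"number"}},"required":["motion"]}

```bash
mkdir -p pics; ls; cat > h.py <<'E'
import numpy as np, cv2
from scipy.spatial.transform import Rotation as R
from station import ctrl
def snap(n,f,crop=None,s=1):
    im=ctrl.camera(n)
    np.save('/tmp/'+f+'.npy',im)
    show(im,f,crop,s)
def show(im,f,crop=None,s=1):
    if crop: im=im[crop[1]:crop[3],crop[0]:crop[2]]
    cv2.imwrite('pics/'+f+'.png',cv2.resize(im,None,fx=s,fy=s,interpolation=cv2.INTER_CUBIC)[:,:,::-1])
def proj(n,P):
    m=ctrl.camera_model(n)
    return cv2.projectPoints(np.array(P,float).reshape(-1,3),np.array(m['rvec'],float),np.array(m['tvec'],float),np.array(m['intrinsics'],float),None)[0].reshape(-1,2)
def ray(n,px,z):
    m=ctrl.camera_model(n);Rm=R.from_rotvec(np.ravel(m['rvec'])).as_matrix();t=np.ravel(m['tvec'])
    d=Rm.T@np.linalg.inv(m['intrinsics'])@np.array([*px,1.]);c=-Rm.T@t
    return c+d*(z-c[2])/d[2]
E
python3 - <<'E'
from h import *
a=ctrl.camera('top');b=ctrl.camera('side')
np.save('/tmp/top0.npy',a);np.save('/tmp/side0.npy',b)
show(a,'top0');show(b,'side0')
for n in('top','side'):
    m=ctrl.camera_model(n);Rm=R.from_rotvec(np.ravel(m['rvec'])).as_matrix();print(n,-Rm.T@np.ravel(m['tvec']),Rm[2],m['intrinsics'])
print(ctrl.get_obs())
E
```

```text
pics
top [ 0.47443833 -0.00281055  1.4231117 ] [ 0.06788888 -0.02242959 -0.99744073] [[502.0231693    0.         313.92532204]
 [  0.         502.0231693  242.14786529]
 [  0.           0.           1.        ]]
side [ 1.0912366  -0.80556729  0.74009883] [-0.42920089  0.67114889 -0.60443838] [[466.59743063   0.         326.39466421]
 [  0.         466.59743063 242.34219294]
 [  0.           0.           1.        ]]
{'time_s': 0.1, 'qpos': array([-1.29761211e+00,  3.00399017e-01,  1.52150236e+00, -2.29537688e-06,
        1.32071203e+00, -6.66110503e-02]), 'joint_vel': array([ 0.00022374, -0.00199791, -0.00241449, -0.00100925, -0.00077365,
       -0.00044771]), 'tau': array([ 9.18320220e-04, -5.32643759e+01, -3.53284085e+01,  7.08856224e-02,
        2.34815438e-02, -6.51190044e-05]), 'ee_pos': array([ 0.18323989, -0.51833174,  0.20495917]), 'eef_rot': array([-3.14057401e+00, -6.57248086e-05,  3.39795806e-01]), 'force': array([ 0.40086863, -0.25284464,  0.18299041]), 'moment': array([-0.008495  ,  0.01550205, -0.04474219]), 'grip_force': 0.0, 'grip_width': 0.09419851328333809}
```

View pics/top0.png

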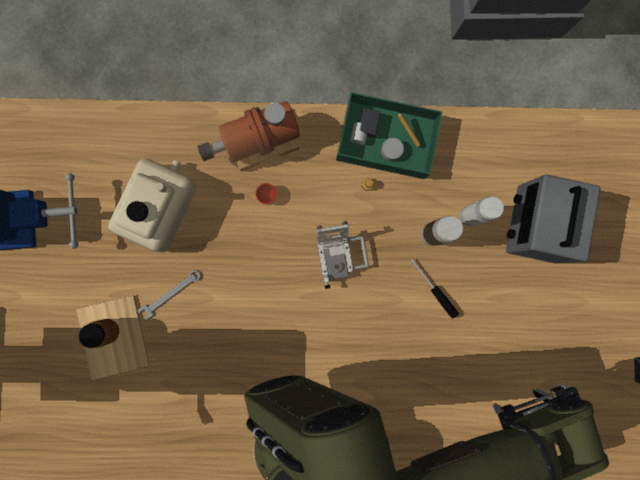

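View pics/side0.png

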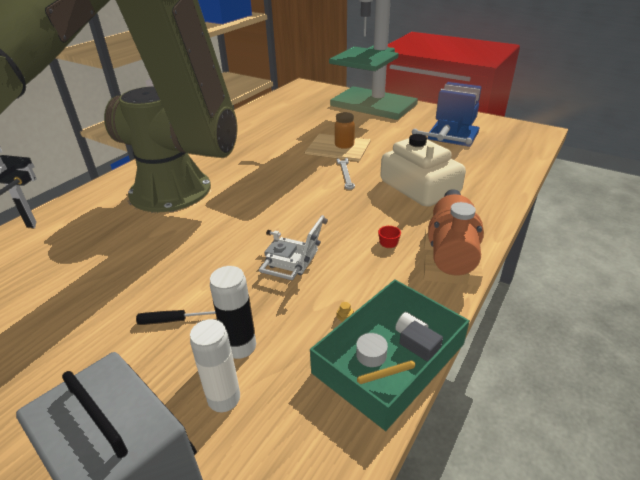

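The jig is at about (338,255) in the top view and (285,255) in the side view, with its handle toward -y. I'll enlarge both.

```bash
python3 - <<'E'
from h import *
a=np.load('/tmp/top0.npy')[210:300,300:390];b=np.load('/tmp/side0.npy')[205:295,245:335]
f=lambda i:cv2.resize(i,(396,396),interpolation=cv2.INTER_CUBIC)
c=np.hstack([f(a),f(b)])
cv2.imwrite('pics/crop0.png',c[:,:,::-1])
E
```

```text
(no output)
```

View pics/crop0.png

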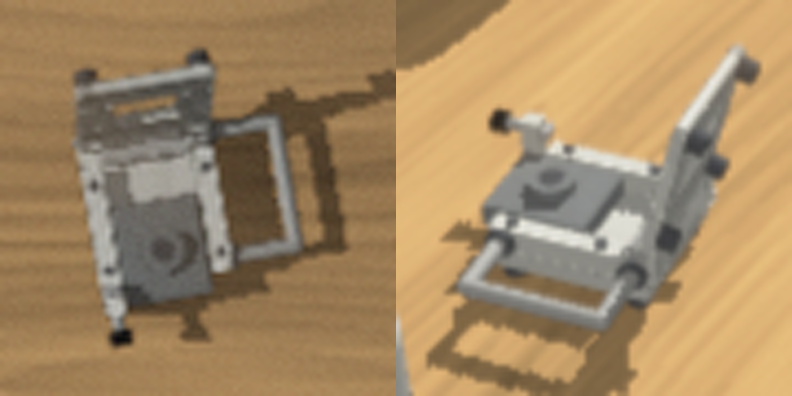

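```bash
cat > fit.py <<'E'
from h import *
from scipy.optimize import least_squares
def T(p,P): 
    x,y,w=p[:3];c,s=np.cos(w),np.sin(w);P=np.array(P)
    return np.array([x+c*P[0]-s*P[1],y+s*P[0]+c*P[1],P[2]])
def leafp(a,d,y,n): return [.046-d*np.cos(a)+n*np.sin(a),y,.041+d*np.sin(a)+n*np.cos(a)]
E
python3 - <<'E'
from fit import *
t=lambda u,v:(u/4.4+300-.4,v/4.4+210-.4); s=lambda u,v:((u-396)/4.4+245-.4,v/4.4+205-.4)
J=lambda x,y,z:(lambda a,c:[x,y,z])
L=lambda d,y,n:(lambda a,c:leafp(a,d,y,n))
obs=[('top',t(273,123),J(.040,-.084,.0275)),('top',t(293,246),J(-.040,-.084,.0275)),('top',t(121,338),J(-.080,.036,.046)),
('side',s(466,286),J(-.040,-.084,.0275)),('side',s(604,318),J(.040,-.084,.0275)),('side',s(500,120),J(-.080,.036,.046)),
('top',t(79,94),L(.094,.042,0)),('top',t(213,76),L(.094,-.042,0)),('side',s(738,52),L(.094,-.042,0)),
('top',t(164,250),lambda a,c:[c,0,.044]),('side',s(551,176),lambda a,c:[c,0,.044])]
def f(q): return np.concatenate([proj(n,T(q,g(q[3],q[4])))[0]-px for n,px,g in obs])
r=least_squares(f,[.45,-.05,-.1,1.7,-.03],loss='soft_l1')
print(r.x);print(f(r.x).reshape(-1,2).round(1))
print('boss z',[T(r.x,p) for p in ([0,0,0],[-.002,0,.028])])
E
```

```text
[ 0.53110224 -0.09173533  0.18431214  1.81248187 -0.02941318]
[[ -0.2  -0.7]
 [  0.4  -0.5]
 [ -0.    0.5]
 [  0.3  -0.5]
 [ -0.2  -0. ]
 [ -0.1  -0.6]
 [ -1.2   0.2]
 [  0.3  -1.2]
 [-14.   16.1]
 [ -0.2  -0. ]
 [  0.1  -0.5]]
boss z [array([ 0.53110224, -0.09173533,  0.        ]), array([ 0.52913611, -0.09210187,  0.028     ])]
```

>>> jog_arm(
  motion=[
    [0.032,-0.025,0,0,0,0,-1],
    [0.032,-0.025,0,0,0,0,-1],
    [0.032,-0.025,0,0,0,0,-1],
    [0.032,-0.025,0,0,0,0,-1],
    [0.032,-0.025,0,0,0,0,-1],
  ],
  squeeze=15,
)

```text
time_s: 0.6
ee_pos: [0.293, -0.3458, 0.2053]
eef_rot: [-3.141, 0.0, 0.34]
force: [0.6, -0.2, -0.0]
grip_width: 0.0575
grip_force: 0.0
```

>>> jog_arm(
  motion=[
    [0.032,-0.025,0,0,0,0,-1],
    [0.032,-0.025,0,0,0,0,-1],
    [0.032,-0.025,0,0,0,0,-1],
    [0.032,-0.025,0,0,0,0,-1],
    [0.032,-0.025,0,0,0,0,-1],
  ],
)

```text
time_s: 1.1
ee_pos: [0.4022, -0.1746, 0.2054]
eef_rot: [-3.141, 0.0, 0.34]
force: [1.1, -0.7, 0.2]
grip_width: 0.0173
grip_force: 0.0
```

>>> jog_arm(
  motion=[
    [0.032,-0.025,0,0,0,0,-1],
    [0.032,-0.025,0,0,0,0,-1],
    [0,0,0,0,0,0.08,-1],
    [0,0,0,0,0,0.075,-1],
    [0,0,0,0,0,0,-1],
  ],
)

```text
time_s: 1.6
ee_pos: [0.4453, -0.1074, 0.2052]
eef_rot: [-3.141, 0.001, 0.184]
force: [0.3, 0.7, -0.5]
grip_width: 0.0007
grip_force: 0.0
```

```bash
cat > st.py <<'E'
import sys
from fit import *
q=[.5311,-.0917,.1843]
if len(sys.argv)>4: q=[float(v) for v in sys.argv[4].split(',')]
o=ctrl.get_obs();Rt=R.from_euler('xyz',o['eef_rot']);p=np.array(o['ee_pos'])
Rj=R.from_euler('z',q[2])
print('t',o['time_s'],'jig tcp',Rj.inv().apply(p-[q[0],q[1],0]).round(4),'F',Rj.inv().apply(o['force']).round(1),'rot',np.round(o['eef_rot'],3))
if len(sys.argv)>3:
    g=T(q,[float(v) for v in sys.argv[1:4]]);print('tool delta',Rt.inv().apply(g-p).round(4),'rv',(Rt.inv()*R.from_euler('xyz',[np.pi,0,q[2]])).as_rotvec().round(3))
E
python3 st.py -.085 0 .1
```

```text
t 1.6 jig tcp [-0.0872  0.0003  0.2052] F [ 0.4  0.6 -0.5] rot [-3.141e+00  1.000e-03  1.840e-01]
tool delta [0.0023 0.0003 0.1052] rv [-0.     0.001 -0.   ]
```

>>> jog_arm(
  motion=[
    [0,0,0.045,0,0,0,-1],
    [0,0,0.045,0,0,0,-1],
    [0,0,0.045,0,0,0,-1],
    [0,0,0.033,0,0,0,-1],
    [0,0,0.01,0,0,0,-1],
  ],
)

```text
time_s: 2.1
ee_pos: [0.4436, -0.1074, 0.0246]
eef_rot: [-3.139, 0.004, 0.186]
force: [-0.2, 0.0, 1.1]
grip_width: 0.0006
grip_force: 0.0
```

>>> jog_arm(
  motion=[
    [0.005,0,0,0,0,0,-1],
    [0.005,0,0,0,0,0,-1],
    [0.004,0,0,0,0,0,-1],
    [0.003,0,0,0,0,0,-1],
    [0.003,0,0,0,0,0,-1],
  ],
)

```text
time_s: 2.6
ee_pos: [0.4655, -0.1041, 0.0281]
eef_rot: [3.141, -0.001, 0.185]
force: [-1.9, 0.1, 0.9]
grip_width: 0.0004
grip_force: 0.9
```

>>> jog_arm(
  motion=[
    [0.003,0,0,0,0,0,-1],
    [0.003,0,0,0,0,0,-1],
    [0.003,0,0,0,0,0,-1],
  ],
)

```text
time_s: 2.9
ee_pos: [0.4741, -0.1023, 0.0275]
eef_rot: [3.142, 0.0, 0.185]
force: [-1.9, -1.0, 1.4]
grip_width: 0.0002
grip_force: 0.9
```

```bash
python3 st.py -.042 0 .027
```

```text
t 2.9 jig tcp [-0.058  -0.      0.0275] F [-2.  -0.6  1.4] rot [3.142 0.    0.185]
tool delta [ 0.016  -0.      0.0005] rv [0.    0.    0.001]
```

>>> jog_arm(
  motion=[
    [0.003,0,0,0,0,0,-1],
    [0.003,0,0,0,0,0,-1],
    [0.003,0,0,0,0,0,-1],
    [0.002,0,0,0,0,0,-1],
  ],
)

```text
time_s: 3.3
ee_pos: [0.4849, -0.1003, 0.0274]
eef_rot: [-3.142, 0.0, 0.185]
force: [-2.3, -0.2, 0.5]
grip_width: 0.0004
grip_force: 0.9
```

>>> jog_arm(
  motion=[
    [0.002,0,0,0,0,0,-1],
    [0.001,0,0,0,0,0,-1],
  ],
)

```text
time_s: 3.5
ee_pos: [0.4873, -0.0998, 0.0274]
eef_rot: [-3.141, 0.001, 0.185]
force: [-8.0, -1.5, 6.7]
grip_width: 0.0005
grip_force: 3.6
```

```bash
python3 st.py -.042 0 .027; python3 - <<'E'
from fit import *
a=ctrl.camera('top');b=ctrl.camera('side')
a=a[210:300,300:390];b=b[205:295,245:335]
f=lambda i:cv2.resize(i,(396,396),interpolation=cv2.INTER_CUBIC)
cv2.imwrite('pics/crop1.png',np.hstack([f(a),f(b)])[:,:,::-1])
E
```

```text
t 3.5 jig tcp [-0.0445  0.0001  0.0274] F [-8.1  0.   6.7] rot [-3.141e+00  1.000e-03  1.850e-01]
tool delta [0.0025 0.0001 0.0004] rv [-0.     0.001  0.001]
```

View pics/crop1.png

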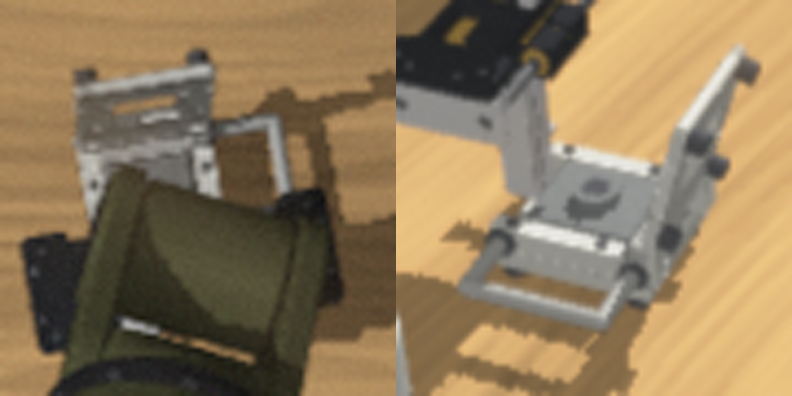

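The jig hasn't moved, and the boss is at (597,190) in the side crop. I'll check that against where it should be when home.

```bash
python3 - <<'E'
from fit import *
for c in(-.0294,-.008,-.005,-.002,0): print(c,((proj('side',T([.5311,-.0917,.1843],[c,0,.044]))[0]+.4-[245,205])*4.4+[396,0]).round(0))
E
python3 st.py .11 0 .19
```

```text
-0.0294 [551. 174.]
-0.008 [586. 182.]
-0.005 [591. 183.]
-0.002 [596. 184.]
0 [599. 185.]
t 3.6 jig tcp [-0.0445  0.0001  0.0273] F [-4.4  0.4  3. ] rot [-3.141e+00  1.000e-03  1.850e-01]
tool delta [ 1.544e-01  1.000e-04 -1.628e-01] rv [-0.     0.001  0.001]
```

>>> jog_arm(
  motion=[
    [-0.01,0,0,0,0,0,-1],
    [0,0,-0.05,0,0,0,-1],
    [0,0,-0.05,0,0,0,-1],
    [0,0,-0.05,0,0,0,-1],
    [0,0,-0.008,0,0,0,-1],
  ],
)

```text
time_s: 4.1
ee_pos: [0.4793, -0.1022, 0.191]
eef_rot: [3.138, -0.008, 0.185]
force: [-0.2, 0.6, -0.6]
grip_width: 0.0002
grip_force: 0.0
```

>>> jog_arm(
  motion=[
    [0.045,0,0,0,0,0,-1],
    [0.045,0,0,0,0,0,-1],
    [0.045,0,0,0,0,0,-1],
    [0.03,0,0,0,0,0,-1],
    [0,0,0,0,0,0,-1],
  ],
)

```text
time_s: 4.6
ee_pos: [0.6416, -0.0706, 0.1832]
eef_rot: [-3.141, 0.001, 0.186]
force: [-0.1, 0.3, -0.0]
grip_width: 0.0006
grip_force: 0.0
```

```bash
python3 st.py .1 0 .120; python3 - <<'E'
from fit import *
p=None
for a in np.r_[1.81,np.arange(1.7,.1,-.1)]:
    x=np.array(leafp(a,.084,0,.004))[[0,2]]+[.0105,0]
    print(round(a,2),x.round(4),None if p is None else (x-p).round(4));p=x
E
```

```text
t 4.6 jig tcp [0.1125 0.0005 0.1832] F [-0.   0.3 -0. ] rot [-3.141e+00  1.000e-03  1.860e-01]
tool delta [-0.0124  0.0005  0.0633] rv [-0.001  0.001  0.002]
1.81 [0.0803 0.1217] None
1.7 [0.0713 0.1238] [-0.009   0.0021]
1.6 [0.063  0.1248] [-0.0083  0.0011]
1.5 [0.0545 0.1251] [-0.0084  0.0002]
1.4 [0.0462 0.1245] [-0.0084 -0.0006]
1.3 [0.0379 0.123 ] [-0.0083 -0.0014]
1.2 [0.0298 0.1207] [-0.0081 -0.0023]
1.1 [0.022  0.1177] [-0.0078 -0.0031]
1.0 [0.0145 0.1138] [-0.0075 -0.0038]
0.9 [0.0074 0.1093] [-0.0071 -0.0046]
0.8 [0.0008 0.104 ] [-0.0066 -0.0052]
0.7 [-0.0052  0.0982] [-0.006  -0.0059]
0.6 [-0.0106  0.0917] [-0.0054 -0.0064]
0.5 [-0.0153  0.0848] [-0.0047 -0.0069]
0.4 [-0.0193  0.0774] [-0.004  -0.0074]
0.3 [-0.0226  0.0696] [-0.0033 -0.0078]
0.2 [-0.025   0.0616] [-0.0025 -0.008 ]
```

>>> jog_arm(
  motion=[
    [0,0,0.04,0,0,0,-1],
    [0,0,0.023,0,0,0,-1],
    [-0.008,0,0,0,0,0,-1],
    [-0.008,0,0,0,0,0,-1],
    [-0.008,0,0,0,0,0,-1],
  ],
)

```text
time_s: 5.1
ee_pos: [0.616, -0.0762, 0.1243]
eef_rot: [3.141, -0.002, 0.185]
force: [0.0, -0.4, -0.1]
grip_width: 0.0004
grip_force: 0.0
```

>>> jog_arm(
  motion=[
    [-0.008,0,0,0,0,0,-1],
    [-0.008,0,0,0,0,0,-1],
    [-0.008,0,0,0,0,0,-1],
    [-0.008,0,0,0,0,0,-1],
    [-0.008,0,0,0,0,0,-1],
  ],
)

```text
time_s: 5.6
ee_pos: [0.5764, -0.0832, 0.1225]
eef_rot: [3.142, -0.0, 0.185]
force: [1.0, -0.2, -1.0]
grip_width: 0.0005
grip_force: 0.6
```

```bash
python3 st.py .0298 0 .1207
```

```text
t 5.6 jig tcp [0.0461 0.     0.1225] F [ 1.  -0.4 -1. ] rot [ 3.142 -0.     0.185]
tool delta [-0.0163  0.      0.0018] rv [ 0. -0.  0.]
```

>>> jog_arm(
  motion=[
    [-0.008,0,0.001,0,0,0,-1],
    [-0.008,0,0.001,0,0,0,-1],
    [-0.008,0,0.003,0,0,0,-1],
    [-0.0075,0,0.004,0,0,0,-1],
    [-0.007,0,0.0045,0,0,0,-1],
  ],
)

```text
time_s: 6.1
ee_pos: [0.5385, -0.0903, 0.1086]
eef_rot: [-3.142, 0.0, 0.185]
force: [0.2, -0.2, 0.8]
grip_width: 0.0004
grip_force: 0.5
```

>>> jog_arm(
  motion=[
    [-0.0066,0,0.0052,0,0,0,-1],
    [-0.006,0,0.006,0,0,0,-1],
    [-0.0054,0,0.0064,0,0,0,-1],
    [-0.0047,0,0.007,0,0,0,-1],
  ],
)

```text
time_s: 6.5
ee_pos: [0.5164, -0.0944, 0.0837]
eef_rot: [-3.141, 0.0, 0.185]
force: [-0.4, -0.4, 1.0]
grip_width: 0.0003
grip_force: 0.3
```

```bash
python3 st.py -.025 0 .0616
```

```text
t 6.5 jig tcp [-0.0149  0.      0.0837] F [-0.5 -0.3  1. ] rot [-3.141  0.     0.185]
tool delta [-0.0101  0.      0.0221] rv [-0.  0.  0.]
```

>>> jog_arm(
  motion=[
    [-0.004,0,0.0074,0,0,0,-1],
    [-0.004,0,0.0078,0,0,0,-1],
    [-0.004,0,0.007,0,0,0,-1],
    [-0.002,0,0.004,0,0,0,-1],
  ],
)

```text
time_s: 6.9
ee_pos: [0.5026, -0.0969, 0.0573]
eef_rot: [-3.141, 0.001, 0.185]
force: [-0.2, -0.1, -0.6]
grip_width: 0.0003
grip_force: 0.1
```

>>> jog_arm(
  motion=[
    [0,0,0.002,0,0,0,-1],
    [0,0,0.002,0,0,0,-1],
  ],
)

```text
time_s: 7.1
ee_pos: [0.5033, -0.0969, 0.0541]
eef_rot: [3.142, -0.0, 0.185]
force: [-2.8, 0.7, 4.8]
grip_width: 0.0005
grip_force: 2.6
```

>>> jog_arm(
  motion=[
    [0,0,0.001,0,0,0,-1],
    [0,0,0.001,0,0,0,-1],
  ],
)

```text
time_s: 7.3
ee_pos: [0.5033, -0.097, 0.0526]
eef_rot: [3.141, 0.0, 0.185]
force: [-4.7, -0.2, 6.9]
grip_width: 0.0002
grip_force: 3.1
```

```bash
python3 st.py -.032 0 .045
```

```text
t 7.3 jig tcp [-0.0283 -0.0001  0.0526] F [-4.6  0.6  6.9] rot [3.141 0.    0.185]
tool delta [-0.0037 -0.0001  0.0076] rv [0.    0.    0.001]
```

>>> jog_arm(
  motion=[
    [-0.002,0,0.001,0,0,0,-1],
    [0,0,0.001,0,0,0,-1],
    [0,0,0.001,0,0,0,-1],
  ],
)

```text
time_s: 7.6
ee_pos: [0.5015, -0.0973, 0.0493]
eef_rot: [3.141, -0.0, 0.185]
force: [-0.0, -0.4, 0.2]
grip_width: 0.0004
grip_force: 0.2
```

>>> jog_arm(
  motion=[
    [0,0,0.001,0,0,0,-1],
    [0,0,0.001,0,0,0,-1],
    [0,0,0.001,0,0,0,-1],
  ],
)

```text
time_s: 7.9
ee_pos: [0.501, -0.0972, 0.0458]
eef_rot: [-3.141, 0.001, 0.185]
force: [0.4, -1.0, 0.0]
grip_width: 0.0006
grip_force: 0.0
```

```bash
python3 st.py -.032 0 .045
```

```text
t 7.9 jig tcp [-0.0306  0.0001  0.0458] F [ 0.2 -1.1  0. ] rot [-3.141e+00  1.000e-03  1.850e-01]
tool delta [-0.0014  0.0001  0.0008] rv [-0.     0.001  0.   ]
```

>>> jog_arm(
  motion=[
    [0,0,0.001,0,0,0,-1],
    [0,0,0.001,0,0,0,-1],
    [0,0,0,0,0,0,-1],
  ],
)

```text
time_s: 8.2
ee_pos: [0.5012, -0.0973, 0.045]
eef_rot: [3.142, 0.0, 0.185]
force: [-6.0, 1.2, 14.2]
grip_width: 0.0006
grip_force: 7.1
```

>>> jog_arm(
  motion=[
    [0,0,-0.02,0,0,0,-0.47],
    [0,0,-0.04,0,0,0,-0.47],
    [0,0,-0.04,0,0,0,-0.47],
  ],
)

```text
time_s: 8.5
ee_pos: [0.5007, -0.0972, 0.145]
eef_rot: [-3.141, 0.001, 0.185]
force: [0.2, 0.9, -0.1]
grip_width: 0.021
grip_force: 0.0
```

>>> jog_arm(
  motion=[
    [0,0.04,0,0,0,0,-0.47],
    [0,0.044,0,0,0,0,-0.47],
    [0,0,0,0,0,0,-0.47],
  ],
)

```text
time_s: 8.8
ee_pos: [0.5169, -0.1835, 0.1441]
eef_rot: [3.141, -0.0, 0.182]
force: [0.3, 0.9, -0.3]
grip_width: 0.0248
grip_force: 0.0
```

```bash
python3 st.py 0 -.084 .0085; python3 - <<'E'
from fit import *
a=ctrl.camera('top');b=ctrl.camera('side')
a=a[210:300,300:390];b=b[205:295,245:335]
f=lambda i:cv2.resize(i,(396,396),interpolation=cv2.INTER_CUBIC)
cv2.imwrite('pics/crop2.png',np.hstack([f(a),f(b)])[:,:,::-1])
E
```

```text
t 8.8 jig tcp [-0.0308 -0.0877  0.1441] F [ 0.4  0.9 -0.3] rot [ 3.141 -0.     0.182]
tool delta [ 0.0308 -0.0039  0.1356] rv [ 0.001 -0.    -0.003]
```

View pics/crop2.png

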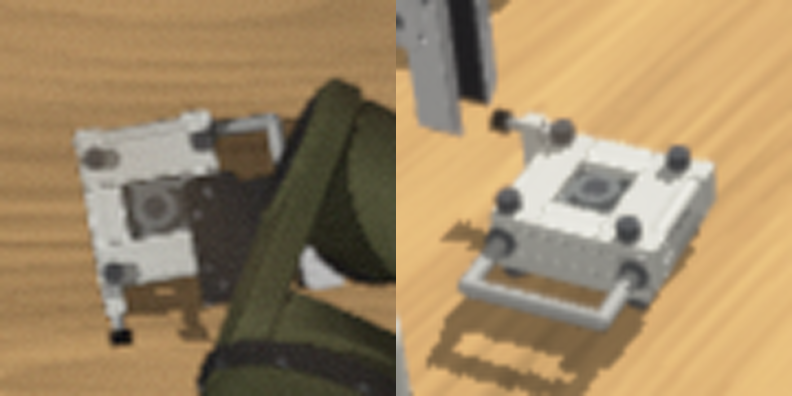

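The leaf is shut flat on the cover and the jig hasn't moved. The handle corners are still at (466,286) and (604,318). Next I grasp the bar.

>>> jog_arm(
  motion=[
    [0.031,-0.004,0,0,0,0,-0.47],
    [0,0,0.045,0,0,0,-0.47],
    [0,0,0.045,0,0,0,-0.47],
    [0,0,0.03,0,0,0,-0.47],
    [0,0,0.0155,0,0,0,-0.47],
  ],
)

```text
time_s: 9.4
ee_pos: [0.5451, -0.1686, 0.006]
eef_rot: [-3.139, 0.003, 0.186]
force: [0.7, 1.0, 1.4]
grip_width: 0.0249
grip_force: 0.0
```

```bash
python3 st.py 0 -.084 .0085
```

```text
t 9.4 jig tcp [-0.0004 -0.0782  0.006 ] F [0.8 0.9 1.4] rot [-3.139e+00  3.000e-03  1.860e-01]
tool delta [ 0.0003  0.0058 -0.0025] rv [-0.002  0.003  0.002]
```

>>> jog_arm(
  motion=[
    [0,0.004,-0.001,0,0,0,-0.47],
    [0,0,0,0,0,0,-0.47],
  ],
)

```text
time_s: 9.6
ee_pos: [0.548, -0.1745, 0.0112]
eef_rot: [3.141, -0.002, 0.185]
force: [0.4, -0.9, -0.0]
grip_width: 0.0248
grip_force: 0.0
```

>>> jog_arm(
  motion=[
    [0,0,0,0,0,0,-1],
    [0,0,0,0,0,0,-1],
    [0,0,0,0,0,0,-1],
  ],
  squeeze=15,
)

```text
time_s: 9.9
ee_pos: [0.5477, -0.1744, 0.0109]
eef_rot: [3.14, -0.002, 0.185]
force: [-1.1, -0.5, 5.6]
grip_width: 0.0094
grip_force: 15.0
```

```bash
python3 st.py 0 -.084 .0085
```

```text
t 9.9 jig tcp [ 0.0012 -0.0844  0.0109] F [-1.1 -0.3  5.6] rot [ 3.14e+00 -2.00e-03  1.85e-01]
tool delta [-0.0012 -0.0004  0.0024] rv [ 0.001 -0.002  0.   ]
```

```bash
python3 - <<'E'
import numpy as np
V=np.array([[.041,0],[.042,.010],[.042,.045],[.041,.055]])
B=np.array([-.084,.0275]);p=None
off=np.zeros(2);last=0
th=np.linspace(0,np.pi,25)
fine=np.linspace(0,np.pi,2401)
org=np.zeros(2);contact=0
out=[]
for i,t in enumerate(fine):
    # -y side up: (y,z)->(y c + z s, -y s + z c)
    M=np.array([[np.cos(t),np.sin(t)],[-np.sin(t),np.cos(t)]])
    W=V@M.T
    k=np.argmin(W[:,1])
    if i==0: org=np.zeros(2);k=0;P=V[0].copy()
    if k!=contact:
        P=org+W[k];P[1]=0;contact=k
    org=P-W[contact] if i else org
    if i%100==0: out.append((t,org+M@B))
for j,(t,b) in enumerate(out):
    print(round(t,2),b.round(4),'tool ty,tz',None if j==0 else (-(b-out[j-1][1])).round(4))
E
```

```text
0.0 [-0.084   0.0275] tool ty,tz None
0.13 [-0.0793  0.0436] tool ty,tz [-0.0047 -0.0161]
0.26 [-0.0726  0.0589] tool ty,tz [-0.0067 -0.0153]
0.39 [-0.064   0.0732] tool ty,tz [-0.0087 -0.0143]
0.52 [-0.0535  0.0863] tool ty,tz [-0.0105 -0.0131]
0.65 [-0.0414  0.0979] tool ty,tz [-0.0121 -0.0116]
0.79 [-0.0279  0.1078] tool ty,tz [-0.0135 -0.0099]
0.92 [-0.0133  0.1159] tool ty,tz [-0.0147 -0.0081]
1.05 [0.0023 0.122 ] tool ty,tz [-0.0156 -0.0061]
1.18 [0.0186 0.126 ] tool ty,tz [-0.0163 -0.004 ]
1.31 [0.0352 0.1279] tool ty,tz [-0.0166 -0.0018]
1.44 [0.0519 0.1275] tool ty,tz [-0.0167  0.0003]
1.57 [0.0685 0.126 ] tool ty,tz [-0.0165  0.0015]
1.7 [0.085  0.1275] tool ty,tz [-0.0165 -0.0015]
1.83 [0.1017 0.1279] tool ty,tz [-0.0167 -0.0003]
1.96 [0.1184 0.126 ] tool ty,tz [-0.0166  0.0018]
2.09 [0.1346 0.122 ] tool ty,tz [-0.0163  0.004 ]
2.23 [0.1502 0.1159] tool ty,tz [-0.0156  0.0061]
2.36 [0.1649 0.1078] tool ty,tz [-0.0147  0.0081]
2.49 [0.1784 0.0979] tool ty,tz [-0.0135  0.0099]
2.62 [0.1904 0.0863] tool ty,tz [-0.0121  0.0116]
2.75 [0.2009 0.0732] tool ty,tz [-0.0105  0.0131]
2.88 [0.2096 0.0589] tool ty,tz [-0.0087  0.0143]
3.01 [0.2163 0.0436] tool ty,tz [-0.0067  0.0153]
3.14 [0.2209 0.0275] tool ty,tz [-0.0047  0.0161]
```

>>> jog_arm(
  motion=[
    [0,-0.0047,-0.016,0,0,0,-1],
    [0,-0.0067,-0.0153,0,0,0,-1],
    [0,-0.0087,-0.0143,0,0,0,-1],
    [0,-0.0105,-0.013,0,0,0,-1],
    [0,0,0,0,0,0,-1],
  ],
)

```text
time_s: 10.4
ee_pos: [0.5425, -0.1431, 0.071]
eef_rot: [3.14, -0.004, 0.186]
force: [2.1, -5.1, 1.3]
grip_width: 0.0094
grip_force: 15.0
```

```bash
python3 st.py 0 -.0535 .0693;  python3 - <<'E'
from fit import *
o=ctrl.get_obs();print(o['grip_force'],o['grip_width'],o['moment'])
a=ctrl.camera('top');b=ctrl.camera('side')
a=a[210:300,300:390];b=b[195:295,235:335]
f=lambda i:cv2.resize(i,(396,396),interpolation=cv2.INTER_CUBIC)
cv2.imwrite('pics/crop3.png',np.hstack([f(a),f(b)])[:,:,::-1])
E
```

```text
t 10.4 jig tcp [ 0.0018 -0.0526  0.071 ] F [ 1.2 -5.4  1.3] rot [ 3.14  -0.004  0.186]
tool delta [-0.0018  0.0009  0.0017] rv [ 0.002 -0.004  0.002]
15.002078264951706 0.009447775827719577 [-1.00455801 -0.48568937 -0.0051489 ]
```

View pics/crop3.png

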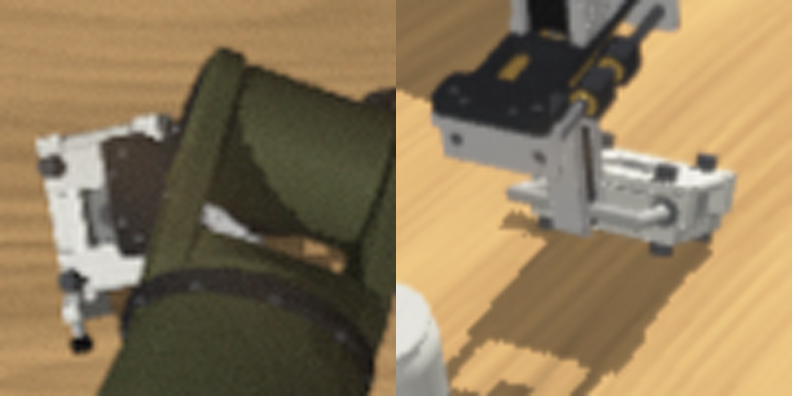

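```bash
python3 - <<'E'
from fit import *
q=[.5311,-.0917,.1843]
o=ctrl.get_obs();print(o['force'],o['moment'],o['time_s'])
bar=np.array([.0,-.0526,.090])
pts={'knob':[-.080,.036,.046],'F+-':[.034,-.034,.055],'F++':[.034,.034,.055],'F--':[-.038,-.034,.055],'b+-':[.034,-.034,0],'b++':[.034,.034,0],'hb+':[.04,-.084,.0275]}
for th in(0,.25,.5,.7):
    c,s=np.cos(th),np.sin(th);print(th)
    for k,P in pts.items():
        r=np.array(P)-[0,-.084,.0275];w=T(q,bar+[r[0],r[1]*c+r[2]*s,-r[1]*s+r[2]*c])
        print(k,((proj('top',w)[0]+.4-[300,210])*4.4).round(0),((proj('side',w)[0]+.4-[235,195])*3.96+[396,0]).round(0),'z',w[2].round(3))
E
```

```text
[ 2.01701166 -5.89351942  2.46859231] [-0.94556874 -0.37939889  0.00318349] 10.5
0
knob [ 74. 352.] [542.  38.] z 0.108
F+- [157. 141.] [661. 122.] z 0.118
F++ [ 44. 161.] [706.  62.] z 0.118
F-- [179. 261.] [551.  98.] z 0.118
b+- [151. 148.] [666. 196.] z 0.062
b++ [ 43. 166.] [709. 135.] z 0.062
hb+ [234. 121.] [638. 210.] z 0.09
0.25
knob [ 71. 351.] [547.  77.] z 0.078
F+- [147. 144.] [666. 135.] z 0.104
F++ [ 38. 165.] [710.  99.] z 0.087
F-- [168. 263.] [557. 111.] z 0.104
b+- [163. 146.] [661. 219.] z 0.051
b++ [ 59. 166.] [704. 180.] z 0.034
hb+ [234. 121.] [638. 210.] z 0.09
0.5
knob [ 81. 347.] [546. 120.] z 0.049
F+- [143. 147.] [668. 153.] z 0.09
F++ [ 45. 167.] [708. 142.] z 0.058
F-- [164. 264.] [560. 129.] z 0.09
b+- [180. 144.] [655. 241.] z 0.042
b++ [ 84. 164.] [695. 226.] z 0.009
hb+ [234. 121.] [638. 210.] z 0.09
0.7
knob [ 96. 344.] [542. 156.] z 0.027
F+- [143. 147.] [668. 169.] z 0.079
F++ [ 58. 166.] [704. 178.] z 0.035
F-- [164. 264.] [561. 145.] z 0.079
b+- [195. 142.] [648. 258.] z 0.037
b++ [110. 161.] [685. 263.] z -0.007
hb+ [234. 121.] [638. 210.] z 0.09
```

The picture matches a tilt of about 0.5 rad (front foot at (666,173), knob at (80,343)), so the jig is tipping as planned. I'll lighten the pinch and continue.

>>> jog_arm(
  motion=[
    [0,0,0,0,0,0,-1],
    [0,-0.012,-0.0116,0,0,0,-1],
    [0,-0.0135,-0.01,0,0,0,-1],
    [0,-0.0147,-0.008,0,0,0,-1],
    [0,-0.0156,-0.006,0,0,0,-1],
  ],
  squeeze=8,
)

```text
time_s: 11.0
ee_pos: [0.5315, -0.0888, 0.1047]
eef_rot: [3.141, -0.001, 0.185]
force: [1.5, -4.1, 4.5]
grip_width: 0.0096
grip_force: 8.0
```

```bash
python3 st.py 0 .0023 .104;  python3 - <<'E'
from fit import *
o=ctrl.get_obs();print(o['grip_force'],o['grip_width'],o['moment'])
E
```

```text
t 11.0 jig tcp [0.0009 0.0027 0.1047] F [ 0.7 -4.3  4.5] rot [ 3.141e+00 -1.000e-03  1.850e-01]
tool delta [-0.0009  0.0004  0.0007] rv [ 0.001 -0.001  0.   ]
7.998697534203529 0.009598315841944073 [-0.41715392 -0.12582106 -0.06745163]
```

>>> jog_arm(
  motion=[
    [0,-0.0155,-0.006,0,0,0,-1],
    [0,-0.0166,-0.003,0,0,0,-1],
    [0,-0.0167,0,0,0,0,-1],
    [0,-0.0165,0.001,0,0,0,-1],
    [0,0,0,0,0,0,-1],
  ],
)

```text
time_s: 11.5
ee_pos: [0.5189, -0.023, 0.1118]
eef_rot: [-3.141, 0.0, 0.187]
force: [0.2, 0.2, 3.6]
grip_width: 0.0096
grip_force: 8.0
```

```bash
python3 st.py 0 .0685 .109;  python3 - <<'E'
from fit import *
o=ctrl.get_obs();print(o['grip_force'],o['grip_width'],o['moment'])
a=ctrl.camera('top');b=ctrl.camera('side')
a=a[200:300,270:370];b=b[175:275,245:345]
f=lambda i:cv2.resize(i,(396,396),interpolation=cv2.INTER_CUBIC)
cv2.imwrite('pics/crop4.png',np.hstack([f(a),f(b)])[:,:,::-1])
E
```

```text
t 11.5 jig tcp [0.0006 0.0698 0.1118] F [0.3 0.2 3.6] rot [-3.141  0.     0.187]
tool delta [-0.0007  0.0013  0.0028] rv [-0.     0.     0.003]
7.991078048944473 0.009552774646054214 [0.04263069 0.04282891 0.10878914]
```

View pics/crop4.png

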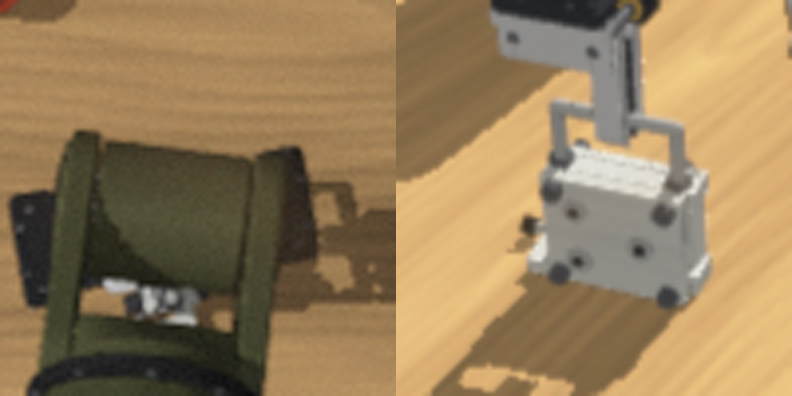

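The jig stands on its side with the handle on top at (617,120). Now the second half.

>>> jog_arm(
  motion=[
    [0,-0.0165,-0.0025,0,0,0,-1],
    [0,-0.0167,0,0,0,0,-1],
    [0,-0.0166,0.0015,0,0,0,-1],
    [0,-0.0163,0.0035,0,0,0,-1],
    [0,0,0,0,0,0,-1],
  ],
)

```text
time_s: 12.1
ee_pos: [0.5063, 0.0407, 0.1087]
eef_rot: [-3.141, 0.002, 0.186]
force: [-2.0, -0.6, 2.9]
grip_width: 0.0096
grip_force: 8.0
```

```bash
python3 st.py 0 .1346 .105;  python3 - <<'E'
from fit import *
o=ctrl.get_obs();print(o['grip_force'],o['grip_width'],o['moment'])
b=ctrl.camera('side')
cv2.imwrite('pics/crop5.png',cv2.resize(b[165:265,255:355],(396,396),interpolation=cv2.INTER_CUBIC)[:,:,::-1])
E
```

```text
t 12.1 jig tcp [-1.000e-04  1.347e-01  1.087e-01] F [-2.1 -0.2  2.9] rot [-3.141e+00  2.000e-03  1.860e-01]
tool delta [0.0001 0.0001 0.0037] rv [-0.001  0.002  0.001]
7.99015000462532 0.009620068999844855 [-0.01051688  0.46647935 -0.0437746 ]
```

View pics/crop5.png

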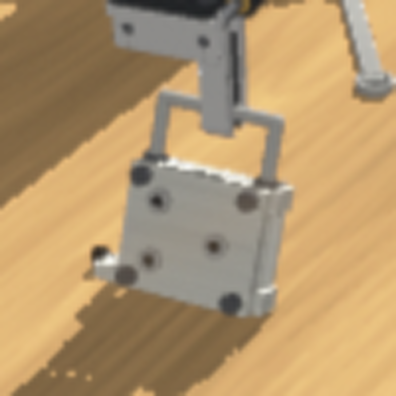

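>>> jog_arm(
  motion=[
    [0,-0.0156,0.0061,0,0,0,-1],
    [0,-0.0147,0.0085,0,0,0,-1],
    [0,-0.0135,0.0102,0,0,0,-1],
    [0,-0.0121,0.0122,0,0,0,-1],
    [0,0,0,0,0,0,-1],
  ],
)

```text
time_s: 12.65
ee_pos: [0.4966, 0.0957, 0.0715]
eef_rot: [-3.14, 0.001, 0.185]
force: [-1.2, 4.4, 3.2]
grip_width: 0.0097
grip_force: 8.0
```

```bash
python3 st.py 0 .1904 .0697;  python3 - <<'E'
from fit import *
o=ctrl.get_obs();print(o['grip_force'],o['grip_width'],o['moment'])
a=ctrl.camera('top');b=ctrl.camera('side')
a=a[180:300,240:360];b=b[155:275,255:375]
f=lambda i:cv2.resize(i,(396,396),interpolation=cv2.INTER_CUBIC)
cv2.imwrite('pics/crop6.png',np.hstack([f(a),f(b)])[:,:,::-1])
E
```

```text
t 12.65 jig tcp [0.0004 0.1906 0.0715] F [-0.4  4.5  3.2] rot [-3.14e+00  1.00e-03  1.85e-01]
tool delta [-0.0004  0.0002  0.0018] rv [-0.001  0.001  0.001]
7.9944634437561035 0.009715842093862479 [ 0.77105398  0.21289824 -0.05144224]
```

View pics/crop6.png

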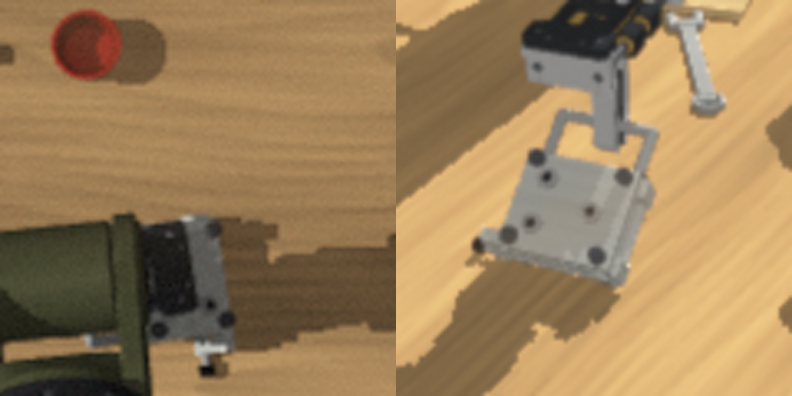

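Tipping is going to plan: the jig leans well past its side, feet toward the bench. I'll lower it the rest of the way.

>>> jog_arm(
  motion=[
    [0,-0.0105,0.0135,0,0,0,-1],
    [0,-0.0087,0.0145,0,0,0,-1],
    [0,-0.0055,0.0125,0,0,0,-1],
    [0,-0.003,0.008,0,0,0,-1],
    [0,-0.002,0.006,0,0,0,-1],
  ],
)

```text
time_s: 13.25
ee_pos: [0.4912, 0.1239, 0.0171]
eef_rot: [-3.142, 0.001, 0.184]
force: [-1.0, 3.3, -1.0]
grip_width: 0.0095
grip_force: 8.0
```

>>> jog_arm(
  motion=[
    [0,-0.001,0.003,0,0,0,-1],
    [0,0,0.002,0,0,0,-1],
    [0,0,0,0,0,0,-1],
  ],
)

```text
time_s: 13.55
ee_pos: [0.4912, 0.1248, 0.0128]
eef_rot: [3.141, -0.0, 0.185]
force: [-1.7, 1.6, -1.8]
grip_width: 0.0098
grip_force: 8.0
```

```bash
python3 st.py 0 .2209 .0109;  python3 - <<'E'
from fit import *
o=ctrl.get_obs();print(o['grip_force'],o['grip_width'],o['moment'])
E
```

```text
t 13.55 jig tcp [0.0005 0.2202 0.0128] F [-1.4  1.9 -1.8] rot [ 3.141 -0.     0.185]
tool delta [-0.0005 -0.0007  0.0019] rv [ 0. -0.  0.]
7.997141852974892 0.00976956556524239 [ 0.36381895  0.12147856 -0.10817596]
```

>>> jog_arm(
  motion=[
    [0,0,0.001,0,0,0,-1],
    [0,0,0.001,0,0,0,-1],
    [0,0,0,0,0,0,-1],
  ],
)

```text
time_s: 13.85
ee_pos: [0.4913, 0.125, 0.0109]
eef_rot: [3.142, -0.0, 0.185]
force: [-0.3, 3.5, -1.3]
grip_width: 0.0096
grip_force: 8.0
```

>>> jog_arm(
  motion=[
    [0,0,0.001,0,0,0,-1],
    [0,0,0,0,0,0,-1],
  ],
)

```text
time_s: 14.05
ee_pos: [0.4912, 0.1251, 0.0098]
eef_rot: [3.142, -0.0, 0.185]
force: [-0.1, 3.2, -0.8]
grip_width: 0.0097
grip_force: 8.0
```

>>> jog_arm(
  motion=[
    [0,0,0.001,0,0,0,-1],
    [0,0,0.001,0,0,0,-1],
    [0,0,0,0,0,0,-1],
  ],
)

```text
time_s: 14.35
ee_pos: [0.4911, 0.1251, 0.0077]
eef_rot: [3.142, 0.0, 0.185]
force: [-0.8, 3.3, -1.1]
grip_width: 0.0096
grip_force: 8.0
```

>>> jog_arm(
  motion=[
    [0,0,0,0,0,0,-0.5],
    [0,0,0,0,0,0,-0.47],
    [0,0,0,0,0,0,-0.47],
  ],
)

```text
time_s: 14.65
ee_pos: [0.4913, 0.1249, 0.008]
eef_rot: [3.141, -0.0, 0.185]
force: [0.1, 1.5, 0.3]
grip_width: 0.0246
grip_force: 0.0
```

>>> jog_arm(
  motion=[
    [0,0,-0.015,0,0,0,-0.47],
    [0,0,-0.03,0,0,0,-0.47],
    [0,0,-0.05,0,0,0,-0.47],
    [0,0,-0.05,0,0,0,-0.47],
  ],
)

```text
time_s: 15.05
ee_pos: [0.4907, 0.1248, 0.1544]
eef_rot: [3.141, 0.001, 0.185]
force: [0.8, -0.3, 0.4]
grip_width: 0.0245
grip_force: 0.0
```

>>> jog_arm(
  motion=[
    [0,-0.05,-0.02,0,0,0,-0.47],
    [0,-0.05,0,0,0,0,-0.47],
    [0,-0.05,0,0,0,0,-0.47],
    [0,0,0,0,0,0,-0.47],
  ],
)

```text
time_s: 15.45
ee_pos: [0.4629, 0.2732, 0.1715]
eef_rot: [-3.141, -0.0, 0.19]
force: [0.7, 0.2, -0.1]
grip_width: 0.025
grip_force: 0.0
```

```bash
python3 - <<'E'
from fit import *
a=ctrl.camera('top');b=ctrl.camera('side')
a=a[180:300,240:360];b=b[155:275,255:375]
f=lambda i:cv2.resize(i,(396,396),interpolation=cv2.INTER_CUBIC)
cv2.imwrite('pics/crop7.png',np.hstack([f(a),f(b)])[:,:,::-1])
E
```

```text
(no output)
```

View pics/crop7.png

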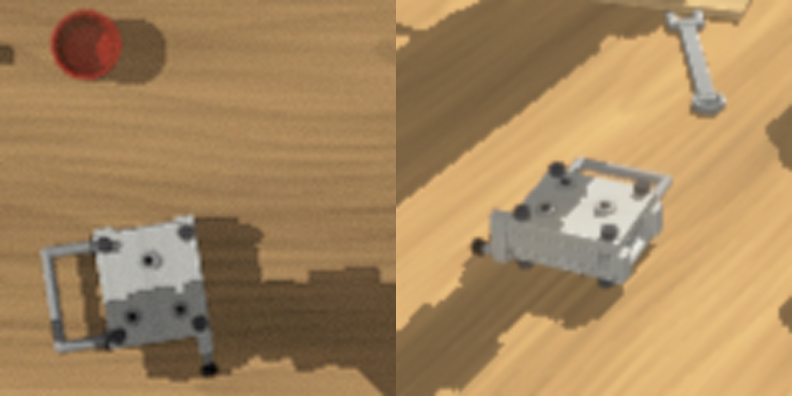

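The jig stands upside down, bushes up, flat on the leaf's feet (feet at (525,262) and (607,282)). The arm is clear and the cap and spanner are undisturbed. I'll hand in now.

```bash
python3 -c "
from station import ctrl
print(ctrl.hand_in())"
```

```text
the job is handed in; nothing more can be done
None
```

The job is handed in, with no verdict returned: the cover was pushed home, the leaf snapped shut, and in the last picture the jig stands flat on the leaf's feet, bushes up, with the arm clear.

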